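Slide a chip carrier along the reader's rail into its corner pocket

ROBOT

A 6-joint arm with a two-finger parallel gripper is mounted at the origin on the work surface. World frame = base frame: x ahead of the robot, y to its left, z up, the work surface at z = 0. Lengths are in m, angles in rad, forces in N, time in s.
With the tool pointing down it reaches from about 0.3 to 0.875 m from the base axis. Payload 6.4 kg.
Tool frame: the origin (TCP) lies on the centre line of the jaws, within the pads' length; the fingertips stand 14 mm ahead of it and the grasp point (between the pads) lies 5 mm behind it; z points along the fingers, y is the direction in which the jaws open and shut (so a half turn about z gives the same grasp; the last joint's range is limited). The gripper opens to 85 mm and grips with 20 to 120 N. Pads are 22 mm wide; open, the fingers measure 114 mm over their backs; the gripper's body (76 mm by 85 mm) begins 54 mm behind the grasp point. The pads swing forward as they close: fully open they stand 13 mm farther back than shut.
Start: joints at [-1.458, 0.181, 1.607, -0, 1.354, -0.206], TCP at [0.18, -0.546, 0.245] pointing down, gripper open.
Joint ranges: [-2.99, 2.99], [-0.89, 2.07], [0.3, 2.58], [-1.14, 4.28], [0, 2.63], [-3.12, 3.12]. Speed limits (rad/s): [2.57, 2.57, 3.01, 3.14, 3.14, 3.14].

INTERFACE

Orientations are given as a unit quaternion [w, x, y, z].
In Python, from bench import * gives the robot as it stands.
- The arm moves only by the tool servo_tool, never from a script. Its argument "plan" is a list that holds one entry, the list of rows, each a list of 5 numbers: the shift along the world's x, y, z in m, then the turn about the world's z in rad, then the gripper command: -1 is shut, 1 is fully open, values between are in proportion. In form: [[[tx, ty, tz, roll, claw], ...]]. A call has 1 to 8 rows; each row shifts and turns the commanded pose from where the row before left it; what a row does not reach is not made up. A row lasts 1/10 s, in which the tool goes at most 50 mm and 8.59 degrees, less where a joint would pass 70% of its speed; a pose out of reach is approached as far as the arm can. A call with a gripper value outside its range is refused whole. The fingers move at their own pace and stop on an object; the grip force is fixed at half the most. Time passes only in rows, so rows that do not move let the fingers close. It gives the time, the measured TCP pose, the force and the opening at its end, in the units of the state.
- get_obs(): the state, without advancing time (a new reading comes with each control period).
- camera(name): name is "scene" or "top"; returns a dict with "img" (480x640x3 uint8, blue, green, red), "camera_matrix" (3x3 intrinsics, pixels), "rvec" (rotation vector, rad) and "tvec" (3), from world to camera coordinates, as OpenCV has them. Camera axes: x right, y down, z forward; pixel columns grow to the right and rows downward; lengths in m; the calibration is good to about 2 mm. A picture is of the moment at which its call begins. There is no depth.
- hand_in(): hands the job in, once; it reports no verdict.
Trained networks look in a picture, given as the dict that the camera call returned (one of the last four; its "shot" number tells which), for a name from the list of things; names that differ only in an ending like _2 or _b are one class to them, and where a whole thing is asked for, a point or a joint stands for the part that bears it (a point fixed in the world has none). Each returns a list of dicts, best first, with "conf" (0 to 1); they miss things now and then, are a little off and sometimes report something else, mostly with a low value. They report only what shows in the picture. A call takes as long as a camera call. They do not tell look-alikes from the thing itself.
- trace(picture, thing): "mask" (480x640 bool, what is visible of it) and "rect" ([left, top, right, bottom] as shares, 0 to 1, of the picture: columns of its width, rows of its height, round what is visible of it).
- pinpoint(picture, thing): "centre" ([row, column] as shares, 0 to 1, of the picture: columns of its width, rows of its height: a listed point, or the origin of a listed thing).
The state is a dict: "time_s": time; "q": joint angles; "dq": joint speeds; "joint_efforts": joint torques, N m; "eef_pos": TCP position; "eef_rot": TCP orientation; "wrist_force": force on the tool from outside, world axes, zero at the start; "torque": the same for the moment, N m; "opening": opening from 0.0 (shut) to 1.0 (fully open).
Only numpy, scipy, OpenCV 4.12 (cv2) and the standard library are available. Lean on these libraries where they do the work, as an engineer would, in place of code of your own. Each camera call takes 0.05 s, during which the arm holds its last target.

TASK

Load the loose chip carrier into the chip reader without picking it up: with your fingertips push it flat against the long rail, then slide it along the rail until it is fully home in the corner pocket that has the round window in its floor. The carrier must stay lying on the deck all the while; leave the other carrier in its pocket and the things on the bench alone, and finish clear of everything.

Things in the scene. Friction and masses are not known exactly. Their poses are not given: they have to be found in the camera images.
- carrier_mid (a point): The loose chip carrier: a white plastic block with a glass plate in its top, 42 mm (its x) by 64 mm (its y) by 14 mm high, 60 g more or less, lying flat near the middle of the deck, turned by up to 0.35 rad to the deck. This point is its centre, half-way up (7 mm above the deck surface). Either long side may go to the rail.
- deck: Loading deck of the chip reader, fixed: a dark grey plate 180 mm (x) by 420 mm (y), its top surface 12 mm above the bench; origin on the bench under the plate's centre; x points away from the robot across the deck to the rail, y along the rail to the left; yaw up to 0.25 rad. At each end, against the rail, is a corner pocket; a carrier that is home has its centre at x = +54, y = +158 or -158 mm.
- rail_mid (a point): Middle of the rail's inner face, at the deck surface (x = +75, y = 0 mm in the deck's frame). The rail is a straight aluminium bar along the deck's whole far edge, 10 mm high above the deck surface, 12 mm thick; beyond it is a light grey housing 85 mm deep, its top level with the rail's.
- pocket_left (a point): Inner corner of the left pocket, where rail and end stop meet, at the deck surface (deck x = +75, y = +190 mm); the right one mirrors it. A pocket is the rail, an end stop 62 mm long and a guide parallel to the rail, 45 mm long, all 10 mm high, with a short flared lead-in; 44.5 mm wide for the 42 mm carrier, which when home still stands 19 mm out of the straight guide, open to a push.
- window: The round reading window, a dark disc with a steel ring, 34 mm across, flush in the floor of the pocket to be loaded (left or right end); its origin is on the deck surface at its centre, axes parallel to the deck's. The centre of a carrier that is fully home in this pocket is straight above it.
- spare_mid (a point): Centre (half-way up) of a second, identical carrier that already sits home in the pocket at the other end, to be left there.
- tip_box: Bystander: a box of pipette tips, clear with a yellow top, 82 by 122 by 60 mm high, on the bench to the right of the deck; origin under its centre.
- vial: Bystander: a capped amber vial, 26 mm across and 55 mm high, standing on the bench close to the deck's near (robot) edge, 90 to 140 mm left of the deck's middle; origin under its centre.
- marker: Bystander: a grey square pen with a black cap, 145 mm long, 14 mm high, lying on the bench to the left of the deck; origin under its middle.
Not all that is in view belongs to the job. Leave any turquoise look-alike of the part that bears carrier_mid alone.

How it is judged:
By the outcome, as a careful person would: the job done as asked, in the order asked, and still so for the second after the job is handed in, with the robot touching nothing.
It also fails if it takes over 48 s, if anything falls off the work surface, if the arm or the gripper's body presses on something with over 40 N, if the wrist force passes 120 N, or if a joint passes its speed limit or range.

## Working session

There is one attempt and no reset: what is moved stays moved. The work goes in short steps, Python scripts to look and compute and a tool call to move; the robot and the scene stay as the last step left them, time stands still between calls to the robot, and variables do not carry over. Pictures are saved under pics/ and viewed, and the job is handed in when it is done.

Besides the shell and the picture viewer there is one more tool, called after "Emit:" by a JSON object that holds its "op" and its "data", one argument or row to a line. servo_tool: Moves the arm, as the interface text tells. Its arguments: {"type":"object","properties":{"plan":{"type":"array"}},"required":["plan"]}

```bash
mkdir -p pics; ls
python3 - <<'E'
from bench import *
import cv2,numpy as np
o=get_obs(); print({k:np.round(v,3) for k,v in o.items()})
for n in("scene","top"):
    c=camera(n); cv2.imwrite(f"pics/{n}0.png",c["img"]); print(n,c["camera_matrix"].tolist(),c["rvec"],c["tvec"])
    for t in ["carrier_mid","deck","rail_mid","pocket_left","window","spare_mid","tip_box","vial","marker"]:
        print(t,[(round(d["conf"],2),round(d["centre"][1]*640,1),round(d["centre"][0]*480,1)) for d in pinpoint(c,t)])
E
```

```text
pics
{'time_s': np.float64(0.0), 'q': array([-1.458,  0.182,  1.608,  0.   ,  1.354, -0.206]), 'dq': array([-0.001, -0.002, -0.   ,  0.   , -0.   ,  0.001]), 'joint_efforts': array([-1.0000e-03, -4.4487e+01, -3.5134e+01, -0.0000e+00,  9.0000e-03,
       -0.0000e+00]), 'eef_pos': array([ 0.18 , -0.545,  0.244]), 'eef_rot': array([-0.001,  0.987,  0.159,  0.   ]), 'wrist_force': array([ 0.475, -0.672,  0.204]), 'torque': array([-0.003, -0.039,  0.036]), 'opening': np.float64(1.003)}
scene [[615.0988473579334, 0.0, 320.6816172430136], [0.0, 615.0988473579334, 236.3502305990469], [0.0, 0.0, 1.0]] [ 0.81479986  2.6432617  -0.95235449] [ 0.39949676 -0.21363167  1.42939063]
carrier_mid [(0.78, 361.6, 184.6), (0.67, 309.1, 229.6), (0.62, 416.4, 239.1)]
deck [(0.65, 302.0, 243.4)]
rail_mid [(0.57, 265.1, 250.6)]
pocket_left []
window [(0.73, 303.1, 314.6)]
spare_mid [(0.55, 249.4, 195.3), (0.48, 304.8, 316.6), (0.28, 382.2, 267.2)]
tip_box [(0.72, 244.7, 116.7), (0.17, 381.5, 266.6)]
vial [(0.82, 382.0, 265.8)]
marker [(0.9, 454.7, 370.4)]
top [[447.32521286357377, 0.0, 310.6939397472201], [0.0, 447.32521286357377, 233.64035150239854], [0.0, 0.0, 1.0]] [ 2.1388531  -2.17130619  0.15248604] [-7.48087089e-04  4.99114455e-01  9.19137524e-01]
carrier_mid [(0.94, 248.9, 314.6), (0.84, 338.8, 308.9), (0.63, 312.6, 231.2)]
deck []
rail_mid [(0.86, 309.9, 185.3)]
pocket_left [(0.91, 222.9, 171.2), (0.15, 378.5, 204.7)]
window [(0.53, 235.2, 181.8), (0.4, 309.2, 185.9), (0.33, 245.8, 264.4)]
spare_mid [(0.15, 305.5, 217.8)]
tip_box [(0.62, 493.8, 268.7)]
vial [(0.62, 245.7, 267.3)]
marker [(0.78, 136.0, 256.3)]
```

View pics/top0.png

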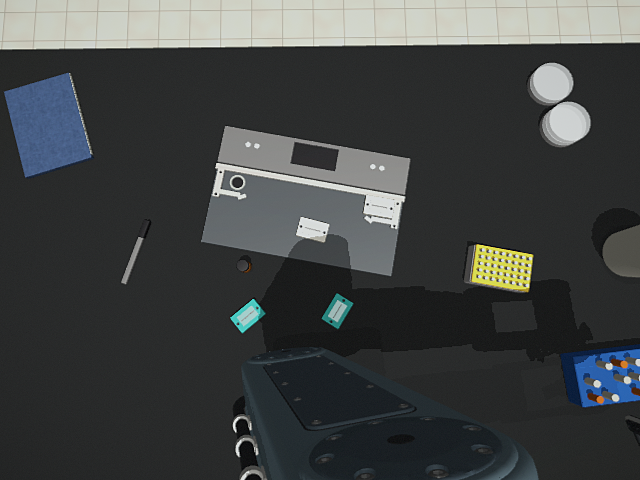

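View pics/scene0.png

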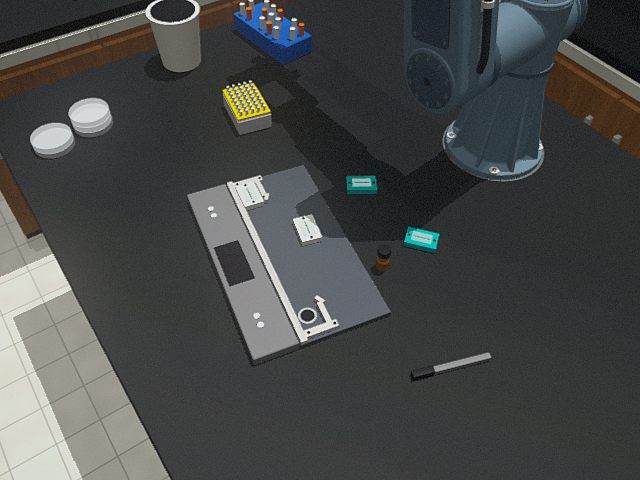

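The window is in the left pocket, at top (237,182) and scene (307,315). The white carrier is at top (312,229) and scene (309,230). The other candidates are the turquoise look-alikes at top (249,315) and (339,309), and the white spare at (380,208). I'll enlarge the view to confirm and measure.

Run:
```python
import cv2
a=cv2.imread("pics/top0.png")[120:280,195:415]; b=cv2.imread("pics/scene0.png")[160:370,180:400]
cv2.imwrite("pics/t1.png",cv2.resize(a,None,fx=3.6,fy=3.6,interpolation=cv2.INTER_CUBIC))
cv2.imwrite("pics/s1.png",cv2.resize(b,None,fx=2.8,fy=2.8,interpolation=cv2.INTER_CUBIC))
```

```text
(no output)
```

View pics/t1.png

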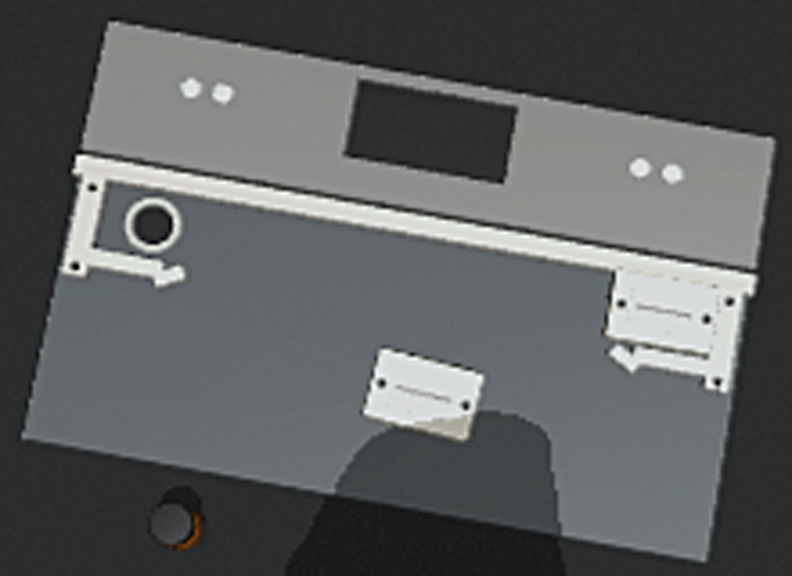

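View pics/s1.png

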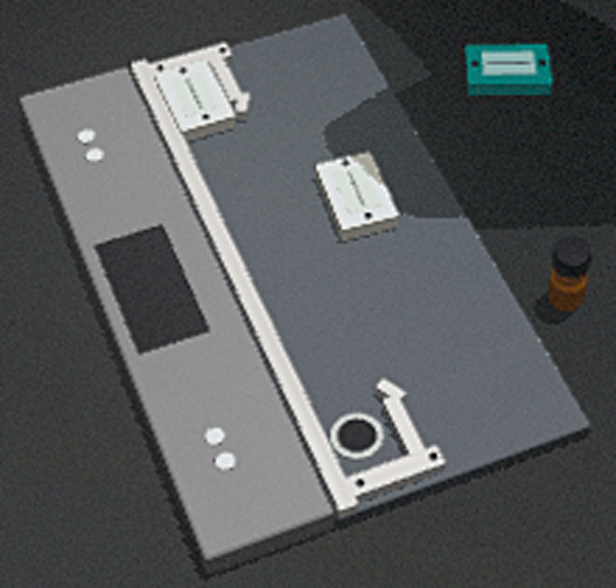

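```bash
cat > h.py <<'E'
import numpy as np,cv2
from scipy.optimize import least_squares
K={"scene":(np.array([[615.0988,0,320.6816],[0,615.0988,236.3502],[0,0,1]]),np.array([0.81479986,2.6432617,-0.95235449]),np.array([0.39949676,-0.21363167,1.42939063])),
"top":(np.array([[447.3252,0,310.6939],[0,447.3252,233.6404],[0,0,1]]),np.array([2.1388531,-2.17130619,0.15248604]),np.array([-7.48087089e-04,4.99114455e-01,9.19137524e-01]))}
def proj(n,P):
    k,r,t=K[n]; return cv2.projectPoints(np.asarray(P,float).reshape(-1,1,3),r,t,k,None)[0].reshape(-1,2)
def w(p,P):  # p x,y,yaw ; P local
    P=np.asarray(P,float); c,s=np.cos(p[2]),np.sin(p[2])
    return np.c_[p[0]+c*P[:,0]-s*P[:,1],p[1]+s*P[:,0]+c*P[:,1],P[:,2]]
def uc(n,uv,f,o): return (np.array(uv,float)+.5)/f-.5+np.array(o)
E
python3 - <<'E'
from h import *
T=lambda uv:uc("top",uv,3.6,(195,120)); S=lambda uv:uc("scene",uv,2.8,(180,160))
D={"top":([[-.09,.21,.012],[-.09,-.21,.012],[.054,.158,.012],[.172,.21,.022],[.172,-.21,.022]],T([(22,437),(707,561),(152,224),(109,21),(775,139)])),
"scene":([[-.09,.21,.012],[-.09,-.21,.012],[.054,.158,.012],[.172,.21,.022],[.172,-.21,.022]],S([(588,427),(346,14),(357,436),(205,560),(20,98)]))}
for use in (["top"],["scene"],["top","scene"]):
    f=lambda p:np.concatenate([(proj(n,w(p,D[n][0]))-D[n][1]).ravel() for n in use])
    r=least_squares(f,[.5,0,-.1],loss="soft_l1"); print(use,r.x.round(4)); print(f(r.x).round(1).tolist())
C={"top":T([(380,348),(484,374),(468,440),(364,415)]),"scene":S([(368,153),(317,165),(343,232),(398,216)])}
d=r.x
# top corners order: far-left, far-right, near-right, near-left
L=np.array([[.021,.032,0],[.021,-.032,0],[-.021,-.032,0],[-.021,.032,0]])
Ls={"top":L,"scene":L[[2,1,0,3]]}
for use in (["top"],["scene"],["top","scene"]):
    def f(p): 
        out=[]
        for n in use:
            P=w(p,Ls[n]); P[:,2]=p[3]; out.append((proj(n,P)-C[n]).ravel())
        if len(use)<2: out.append([(p[3]-.026)*1e5])
        return np.concatenate(out)
    r=least_squares(f,[.5,0,-.1,.026],loss="soft_l1",x_scale=.01); p=r.x; print(use,p.round(4),f(p).round(1).tolist())
    c,s=np.cos(d[2]),np.sin(d[2]); e=p[:2]-d[:2]
    print("in deck",c*e[0]+s*e[1],-s*e[0]+c*e[1],p[2]-d[2])
E
```

```text
['top'] [ 0.537   0.0079 -0.1942]
[-0.4, 0.0, 0.4, 0.1, 0.2, -0.3, -0.9, 0.0, 0.6, 0.1]
['scene'] [ 0.5393  0.0096 -0.1975]
[0.9, 0.2, -0.2, -0.6, -1.0, 0.5, 0.3, 0.2, -0.1, -1.1]
['top', 'scene'] [ 0.5381  0.0087 -0.1963]
[-0.8, -0.7, -0.2, -0.2, -0.1, -0.9, -1.0, -0.6, 0.3, -0.2, 1.2, -0.6, -0.2, -1.0, -0.6, -0.1, 0.8, -0.5, 0.1, -1.4]
['top'] [ 0.5098 -0.0122 -0.255   0.026 ] [0.1, -0.0, 0.1, -0.3, -0.0, 0.2, -0.1, 0.1, -0.0]
in deck -0.023710392482978862 -0.026021076782974734 -0.05877406414849759
['scene'] [ 0.5126 -0.0091 -0.266   0.026 ] [0.6, -0.3, -0.9, 0.4, -0.3, -0.3, 0.4, 0.2, -0.0]
in deck -0.021558950312236876 -0.022415727048960513 -0.06974063673175532
['top', 'scene'] [ 0.5105 -0.0123 -0.26    0.0214] [0.3, -0.0, 0.0, -0.2, -0.1, 0.2, -0.1, -0.0, 0.5, -0.2, -0.9, 0.5, -0.1, -0.3, 0.4, 0.1]
in deck -0.023032005658331405 -0.025986073176973795 -0.06369986470936581
```

Emit:
{"op": "servo_tool", "data": {
  "plan": [
    [[0.018,0.034,0,-0.0645,-1],[0.018,0.034,0,-0.0645,-1],[0.018,0.034,0,-0.0645,-1],[0.018,0.034,0,-0.0645,-1],[0.018,0.034,0,-0.0645,-1],[0.018,0.034,0,-0.0645,-1],[0.018,0.034,0,-0.0645,-1],[0.018,0.034,0,-0.0645,-1]]
  ]
}}

```text
time_s: 1.8
eef_pos: [0.3247, -0.2727, 0.2455]
eef_rot: [0.0, 0.995, -0.1, 0.0]
wrist_force: [0.8, -1.2, -0.1]
opening: 0.002
```

Emit:
{"op": "servo_tool", "data": {
  "plan": [
    [[0.018,0.034,0,0,-1],[0.018,0.034,0,0,-1],[0.018,0.034,0,0,-1],[0.018,0.034,0,0,-1],[0.018,0.034,0,0,-1],[0.018,0.034,0,0,-1],[0.018,0.034,0,0,-1],[0,0,0,0,-1]]
  ]
}}

```text
time_s: 2.6
eef_pos: [0.4514, -0.0325, 0.2455]
eef_rot: [-0.001, 0.995, -0.096, 0.0]
wrist_force: [-0.4, -0.7, 0.4]
opening: 0.002
```

Run:
```python
from bench import *
import cv2,numpy as np
o=get_obs(); print({k:np.round(v,4) for k,v in o.items()})
q=o["eef_rot"]; print("yaw",2*np.arctan2(q[2],q[1]))
for n in("scene","top"):
    c=camera(n); cv2.imwrite(f"pics/{n}2.png",c["img"])
```

```text
{'time_s': np.float64(2.6), 'q': array([-3.3610e-01, -1.0390e-01,  1.9012e+00,  1.5000e-03,  1.3438e+00,
        1.4265e+00]), 'dq': array([-0.0699, -0.0172,  0.0235, -0.0424,  0.0103, -0.0754]), 'joint_efforts': array([  1.5987, -29.6148, -35.2921,   0.359 ,  -0.0695,   0.7484]), 'eef_pos': array([ 0.4514, -0.0325,  0.2455]), 'eef_rot': array([-6.000e-04,  9.954e-01, -9.600e-02,  4.000e-04]), 'wrist_force': array([-0.434 , -0.7383,  0.3783]), 'torque': array([ 0.0006, -0.0066, -0.0603]), 'opening': np.float64(0.0018)}
yaw -0.192206251130972
```

View pics/scene2.png

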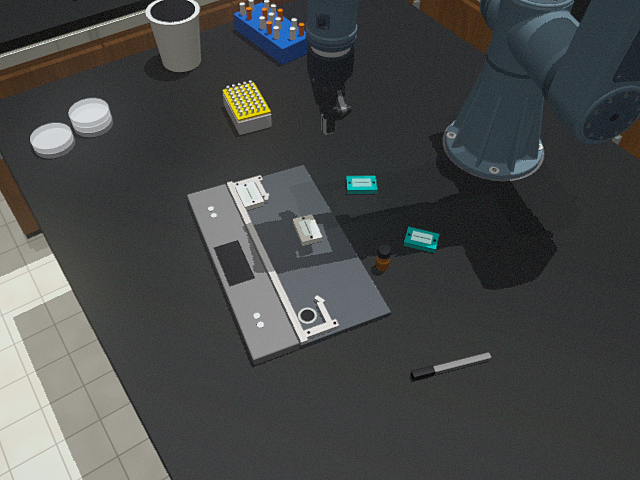

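Emit:
{"op": "servo_tool", "data": {
  "plan": [
    [[0.007,0.015,-0.035,-0.004,-1],[0.007,0.0155,-0.035,0,-1],[0,0,-0.035,0,-1],[0,0,-0.035,0,-1],[0,0,-0.035,0,-1],[0,0,-0.02,0,-1],[0,0,-0.012,0,-1],[0,0,0,0,-1]]
  ]
}}

```text
time_s: 3.5
eef_pos: [0.463, -0.0063, 0.0371]
eef_rot: [-0.0, 0.995, -0.101, -0.001]
wrist_force: [-0.5, -0.4, -0.1]
opening: -0.002
```

Run:
```python
from bench import *
import cv2,numpy as np
c=camera("scene")["img"];d=camera("top")["img"]
k=lambda a:cv2.resize(a,(400,400),interpolation=cv2.INTER_CUBIC)
cv2.imwrite("pics/c3.png",np.hstack([k(c[150:310,240:400]),k(d[150:310,230:390])]))
```

```text
(no output)
```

View pics/c3.png

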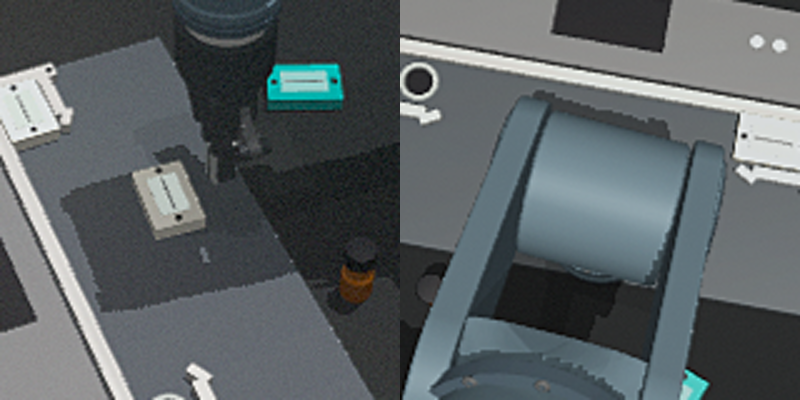

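Emit:
{"op": "servo_tool", "data": {
  "plan": [
    [[0.0008,0.0039,-0.005,0.006,-1],[0,0,0,0,-1],[0.0069,-0.0014,0,0,-1],[0.0098,-0.002,0,0,-1],[0.0098,-0.002,0,0,-1],[0.0098,-0.002,0,0,-1],[0.0069,-0.0014,0,0,-1],[0,0,0,0,-1]]
  ]
}}

```text
time_s: 4.4
eef_pos: [0.5097, -0.0109, 0.0335]
eef_rot: [0.0, 0.995, -0.098, 0.001]
wrist_force: [-0.0, -0.6, 0.6]
opening: 0.003
```

```bash
cat > st.py <<'E'
from bench import *
from h import *
def st():
    o=get_obs(); p=o["eef_pos"]; e=p[:2]-[.538,.0087]; c,s=np.cos(-.196),np.sin(-.196); q=o["eef_rot"]
    print("deck",(c*e[0]+s*e[1]).round(4),(-s*e[0]+c*e[1]).round(4),"z",p[2].round(4),"yaw",round(2*np.arctan2(q[2],q[1])+.196,3),"F",o["wrist_force"].round(1),"t",o["time_s"])
def pic(f,both=True):
    k=lambda a:cv2.resize(a,(400,400),interpolation=cv2.INTER_CUBIC)
    c=camera("scene")["img"];d=camera("top")["img"]
    cv2.imwrite(f"pics/{f}_s.png",c);cv2.imwrite(f"pics/{f}_t.png",d)
    cv2.imwrite(f"pics/{f}.png",np.hstack([k(c[160:350,215:405]),k(d[130:290,210:370])]))
st()
E
python3 -c "
from st import *
pic('c4')"
```

```text
deck -0.024 -0.0247 z 0.0335 yaw 0.001 F [-0.  -0.6  0.6] t 4.4
```

View pics/c4.png

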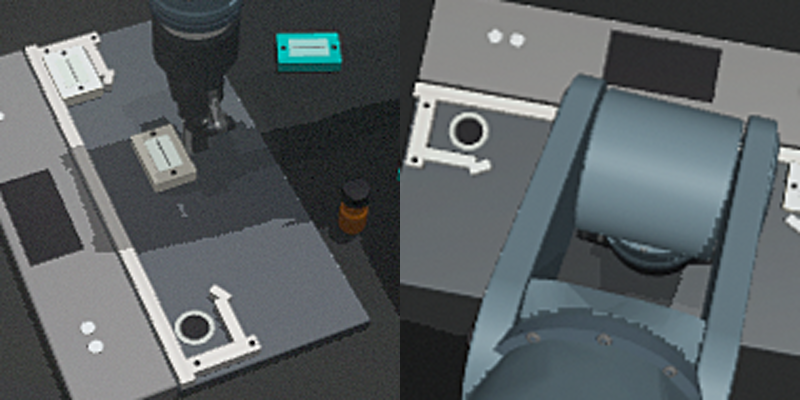

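Emit:
{"op": "servo_tool", "data": {
  "plan": [
    [[0.0069,-0.0014,0,0,-1],[0.0098,-0.002,0,0,-1],[0.0098,-0.002,0,0,-1],[0.0059,-0.0012,0,0,-1],[0.0029,-0.0006,0,0,-1],[0,0,0,0,-1]]
  ]
}}

```text
time_s: 5.1
eef_pos: [0.544, -0.0178, 0.0333]
eef_rot: [0.0, 0.995, -0.097, 0.0]
wrist_force: [-0.7, -1.0, -1.2]
opening: -0.003
```

```bash
python3 -c "
from st import *
pic('c5')"
```

```text
deck 0.0111 -0.0248 z 0.0333 yaw 0.001 F [-0.7 -1.  -1.2] t 5.1
```

View pics/c5.png

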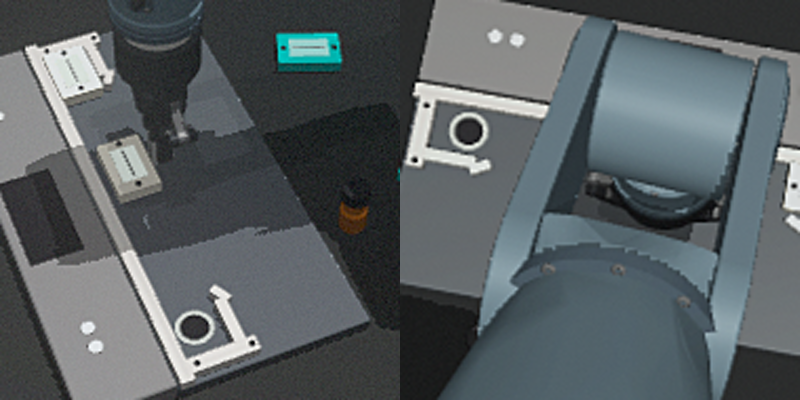

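Emit:
{"op": "servo_tool", "data": {
  "plan": [
    [[0.0049,-0.001,0,0,-1],[0.0029,-0.0006,0,0,-1],[0.002,-0.0004,0,0,-1],[0.001,-0.0002,0,0,-1],[0,0,0,0,-1]]
  ]
}}

```text
time_s: 5.7
eef_pos: [0.5535, -0.0197, 0.0331]
eef_rot: [-0.0, 0.995, -0.097, -0.001]
wrist_force: [-4.5, 0.3, 3.7]
opening: -0.002
```

Emit:
{"op": "servo_tool", "data": {
  "plan": [
    [[0.001,-0.0002,0,0,-1],[0.001,-0.0002,0,0,-1],[0,0,0,0,-1]]
  ]
}}

```text
time_s: 6.0
eef_pos: [0.5537, -0.0196, 0.0329]
eef_rot: [-0.0, 0.995, -0.097, -0.003]
wrist_force: [-11.0, 1.0, 9.3]
opening: -0.001
```

```bash
python3 -c "
from st import *
pic('c6')"
```

```text
deck 0.0209 -0.0247 z 0.0329 yaw 0.001 F [-11.    1.    9.3] t 6.0
```

View pics/c6.png

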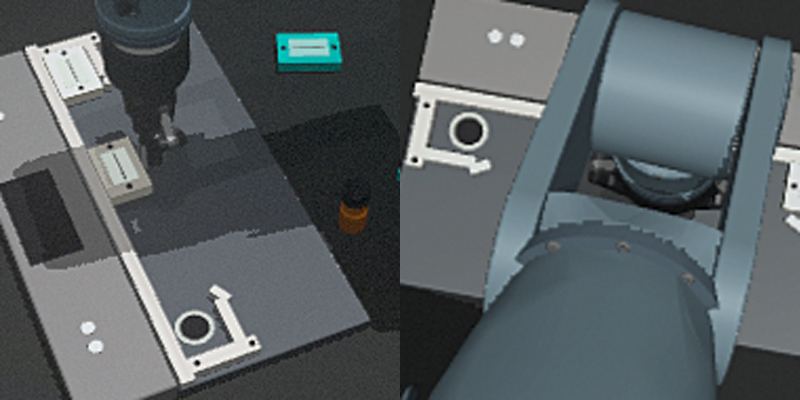

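Emit:
{"op": "servo_tool", "data": {
  "plan": [
    [[-0.006,0.0012,0,0,-1],[-0.009,0.0018,0,0,-1],[0,0,0.02,0,-1],[-0.004,-0.019,0.012,0,-1],[-0.004,-0.019,0,0,-1],[-0.0033,-0.019,0,0,-1],[0.0235,-0.0047,0,0,-1],[0.0235,-0.0047,0,0,-1]]
  ]
}}

```text
time_s: 6.9
eef_pos: [0.5772, -0.0844, 0.0655]
eef_rot: [0.0, 0.995, -0.098, 0.0]
wrist_force: [0.6, 0.7, 0.3]
opening: 0.006
```

Emit:
{"op": "servo_tool", "data": {
  "plan": [
    [[0,0,0,0,-1],[0,0,0,0,-1]]
  ]
}}

```text
time_s: 7.1
eef_pos: [0.5767, -0.0835, 0.065]
eef_rot: [-0.0, 0.995, -0.097, -0.0]
wrist_force: [0.7, 0.4, -0.2]
opening: 0.003
```

```bash
python3 -c "
from st import *
pic('c7')"
```

```text
deck 0.0559 -0.0829 z 0.065 yaw 0.001 F [ 0.7  0.4 -0.2] t 7.1
```

View pics/c7.png

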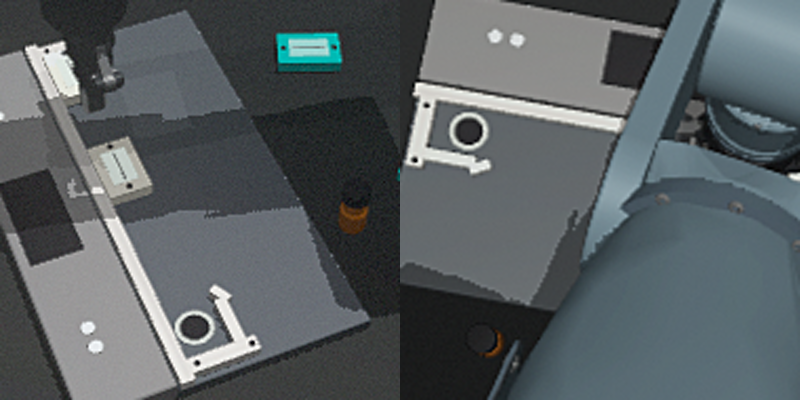

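```bash
python3 -c "
import cv2
a=cv2.imread('pics/c7_s.png')[190:280,230:310]
cv2.imwrite('pics/c7z.png',cv2.resize(a,None,fx=6.5,fy=6.5,interpolation=cv2.INTER_CUBIC))"
```

```text
(no output)
```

View pics/c7z.png

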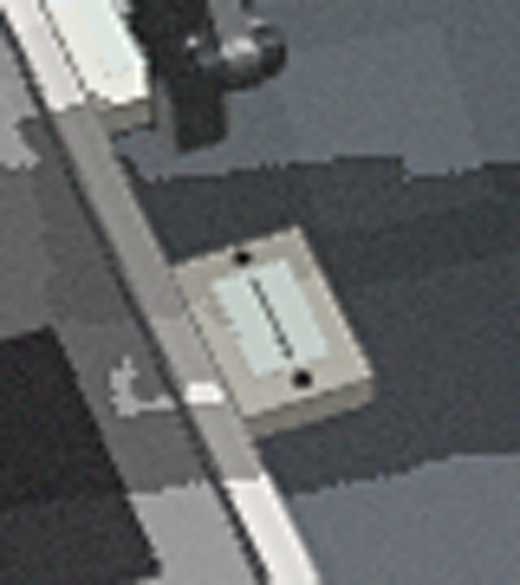

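Emit:
{"op": "servo_tool", "data": {
  "plan": [
    [[-0.003,0.0006,-0.014,0,-1],[0,0,-0.014,0,-1],[0,0,-0.005,0,-1],[0.0008,0.0039,0,0,-1],[0.0008,0.0039,0,0,-1],[0,0,0,0,-1]]
  ]
}}

```text
time_s: 7.8
eef_pos: [0.5761, -0.0747, 0.0326]
eef_rot: [-0.0, 0.995, -0.097, 0.0]
wrist_force: [0.7, 0.9, -0.8]
opening: -0.003
```

```bash
python3 -c "
from st import *"
```

```text
deck 0.0536 -0.0744 z 0.0326 yaw 0.001 F [ 0.7  0.9 -0.8] t 7.8
```

Emit:
{"op": "servo_tool", "data": {
  "plan": [
    [[0.0008,0.0039,0,0,-1],[0.0012,0.0059,0,0,-1],[0.0017,0.0078,0,0,-1],[0.0017,0.0078,0,0,-1],[0.0017,0.0078,0,0,-1],[0.0017,0.0078,0,0,-1],[0.0012,0.0059,0,0,-1],[0,0,0,0,-1]]
  ]
}}

```text
time_s: 8.6
eef_pos: [0.5858, -0.0275, 0.0325]
eef_rot: [-0.0, 0.995, -0.097, 0.0]
wrist_force: [-0.7, -1.7, 3.0]
opening: -0.001
```

```bash
python3 -c "
from st import *
pic('c8')"
```

```text
deck 0.054 -0.0261 z 0.0325 yaw 0.002 F [-0.7 -1.7  3. ] t 8.6
```

View pics/c8.png

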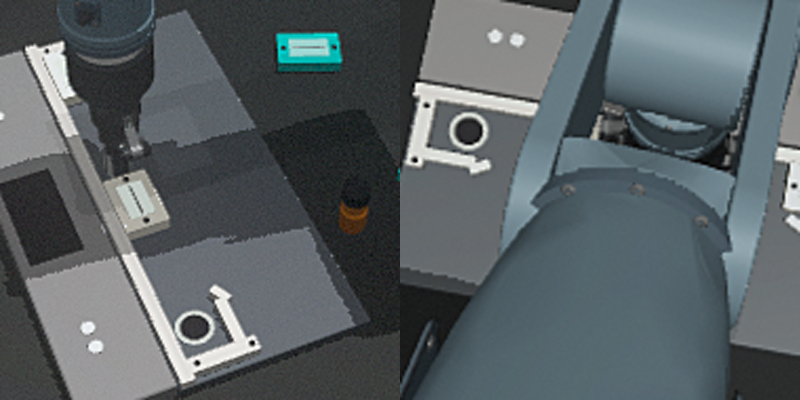

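Emit:
{"op": "servo_tool", "data": {
  "plan": [
    [[0.0008,0.0039,0,0,-1],[0.0017,0.0078,0,0,-1],[0.0017,0.0078,0,0,-1],[0.0017,0.0078,0,0,-1],[0.0017,0.0078,0,0,-1],[0.0017,0.0078,0,0,-1],[0.0017,0.0078,0,0,-1],[0.0008,0.0039,0,0,-1]]
  ]
}}

```text
time_s: 9.5
eef_pos: [0.5968, 0.0271, 0.032]
eef_rot: [0.0, 0.995, -0.097, -0.001]
wrist_force: [-4.6, -4.7, 3.1]
opening: -0.0
```

```bash
python3 -c "
from st import *
pic('c9')"
```

```text
deck 0.0541 0.0295 z 0.032 yaw 0.002 F [-4.6 -4.7  3.1] t 9.5
```

View pics/c9.png

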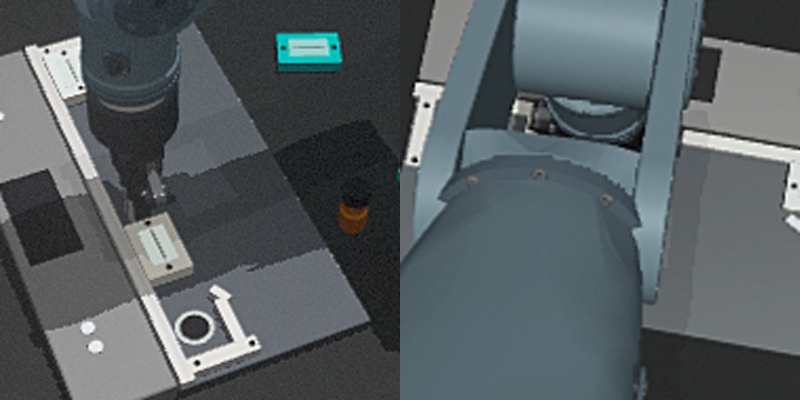

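Emit:
{"op": "servo_tool", "data": {
  "plan": [
    [[0.0008,0.0039,0,0,-1],[0.0012,0.0059,0,0,-1],[0.0012,0.0059,0,0,-1],[0.0012,0.0059,0,0,-1],[0.0012,0.0059,0,0,-1],[0.0012,0.0059,0,0,-1],[0.0012,0.0059,0,0,-1],[0.0008,0.0039,0,0,-1]]
  ]
}}

```text
time_s: 10.4
eef_pos: [0.6058, 0.07, 0.032]
eef_rot: [0.0, 0.995, -0.097, -0.001]
wrist_force: [-4.8, -2.9, 2.1]
opening: -0.004
```

```bash
python3 -c "
from st import *
pic('c10')"
```

```text
deck 0.0545 0.0734 z 0.032 yaw 0.001 F [-4.8 -2.9  2.1] t 10.4
```

View pics/c10.png

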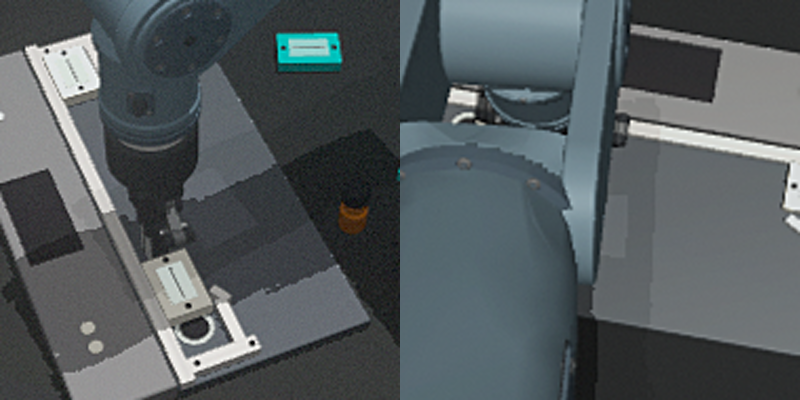

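Emit:
{"op": "servo_tool", "data": {
  "plan": [
    [[0.001,0.0049,0,0,-1],[0.001,0.0049,0,0,-1],[0.001,0.0049,0,0,-1],[0.001,0.0049,0,0,-1],[0.001,0.0049,0,0,-1],[0.001,0.0049,0,0,-1],[0.0004,0.002,0,0,-1],[0,0,0,0,-1]]
  ]
}}

```text
time_s: 11.3
eef_pos: [0.6128, 0.1013, 0.0323]
eef_rot: [-0.0, 0.995, -0.097, 0.0]
wrist_force: [-0.7, 0.3, -0.7]
opening: 0.003
```

Emit:
{"op": "servo_tool", "data": {
  "plan": [
    [[0.0004,0.002,0,0,-1],[0.0002,0.001,0,0,-1],[0.0002,0.001,0,0,-1],[0,0,0,0,-1]]
  ]
}}

```text
time_s: 11.7
eef_pos: [0.6135, 0.1049, 0.0323]
eef_rot: [-0.0, 0.995, -0.097, 0.0]
wrist_force: [-0.5, -0.5, 0.9]
opening: -0.001
```

```bash
python3 -c "
from st import *
pic('c11')"
```

```text
deck 0.0553 0.1091 z 0.0323 yaw 0.001 F [-0.5 -0.5  0.9] t 11.7
```

View pics/c11.png

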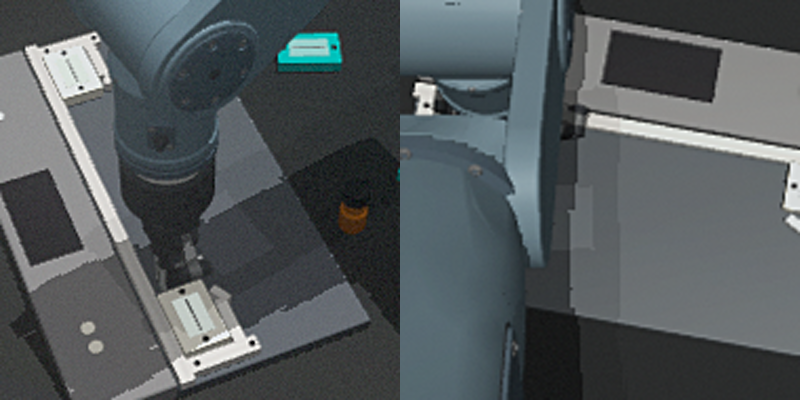

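Emit:
{"op": "servo_tool", "data": {
  "plan": [
    [[0.0002,0.001,0,0,-1],[0.0002,0.001,0,0,-1],[0.0002,0.001,0,0,-1],[0,0,0,0,-1]]
  ]
}}

```text
time_s: 12.2
eef_pos: [0.6141, 0.108, 0.0323]
eef_rot: [-0.0, 0.995, -0.097, 0.0]
wrist_force: [0.3, -0.1, -0.5]
opening: 0.001
```

Emit:
{"op": "servo_tool", "data": {
  "plan": [
    [[0.0002,0.001,0,0,-1],[0.0002,0.001,0,0,-1],[0,0,0,0,-1]]
  ]
}}

```text
time_s: 12.5
eef_pos: [0.6141, 0.1091, 0.0322]
eef_rot: [0.001, 0.995, -0.097, -0.0]
wrist_force: [-2.0, -4.8, 0.5]
opening: 0.001
```

Emit:
{"op": "servo_tool", "data": {
  "plan": [
    [[0.0002,0.001,0,0,-1],[0.0002,0.001,0,0,-1],[0,0,0,0,-1]]
  ]
}}

```text
time_s: 12.8
eef_pos: [0.6141, 0.1095, 0.0321]
eef_rot: [0.002, 0.995, -0.097, -0.001]
wrist_force: [-4.0, -10.2, 3.5]
opening: -0.003
```

```bash
python3 -c "
from st import *
pic('c12')
a=cv2.imread('pics/c12_s.png')[260:350,270:350]
cv2.imwrite('pics/c12z.png',cv2.resize(a,None,fx=6.5,fy=6.5,interpolation=cv2.INTER_CUBIC))"
```

```text
deck 0.055 0.1137 z 0.0321 yaw 0.001 F [ -4.  -10.2   3.5] t 12.8
```

View pics/c12z.png

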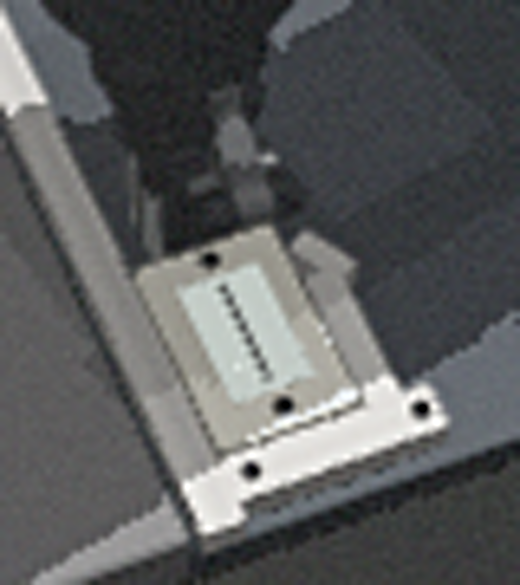

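Emit:
{"op": "servo_tool", "data": {
  "plan": [
    [[-0.001,-0.005,0,0,-1],[-0.002,-0.01,0,0,-1],[0,0,0.02,0,-1],[0,0,0.04,0,-1],[0,0,0.04,0,-1],[0,0,0.04,0,-1],[-0.015,-0.02,0.04,0,-1],[-0.02,-0.03,0.03,0,-1]]
  ]
}}

```text
time_s: 13.7
eef_pos: [0.5775, 0.0473, 0.2453]
eef_rot: [-0.0, 0.995, -0.096, 0.002]
wrist_force: [1.4, 0.7, 0.2]
opening: 0.003
```

Emit:
{"op": "servo_tool", "data": {
  "plan": [
    [[-0.025,-0.035,0,0,-1],[-0.025,-0.035,0,0,-1],[-0.025,-0.035,0,0,-1],[-0.025,-0.035,0,0,-1],[-0.025,-0.035,0,0,-1],[-0.025,-0.035,0,0,-1],[-0.025,-0.035,0,0,-1],[-0.025,-0.035,0,0,-1]]
  ]
}}

```text
time_s: 14.5
eef_pos: [0.3756, -0.2343, 0.2425]
eef_rot: [0.0, 0.995, -0.097, 0.001]
wrist_force: [-0.2, -0.8, 0.7]
opening: 0.0
```

Emit:
{"op": "servo_tool", "data": {
  "plan": [
    [[-0.015,-0.035,0,0,-1],[-0.015,-0.035,0,0,-1],[-0.015,-0.035,0,0,-1],[-0.015,-0.035,0,0,-1],[-0.015,-0.035,0,0,-1],[0,0,0,0,-1],[0,0,0,0,-1]]
  ]
}}

```text
time_s: 15.2
eef_pos: [0.3013, -0.4083, 0.242]
eef_rot: [-0.0, 0.995, -0.098, 0.0]
wrist_force: [0.3, 0.9, -0.4]
opening: 0.001
```

```bash
python3 -c "
from st import *
pic('c13')
a=cv2.imread('pics/c13_s.png')[260:350,270:350]
b=cv2.imread('pics/c13_t.png')[150:230,200:270]
cv2.imwrite('pics/c13z.png',np.hstack([cv2.resize(a,(400,450),interpolation=cv2.INTER_CUBIC),cv2.resize(b,(394,450),interpolation=cv2.INTER_CUBIC)]))"
```

```text
deck -0.1509 -0.4551 z 0.242 yaw -0.001 F [ 0.3  0.9 -0.4] t 15.2
```

View pics/c13z.png

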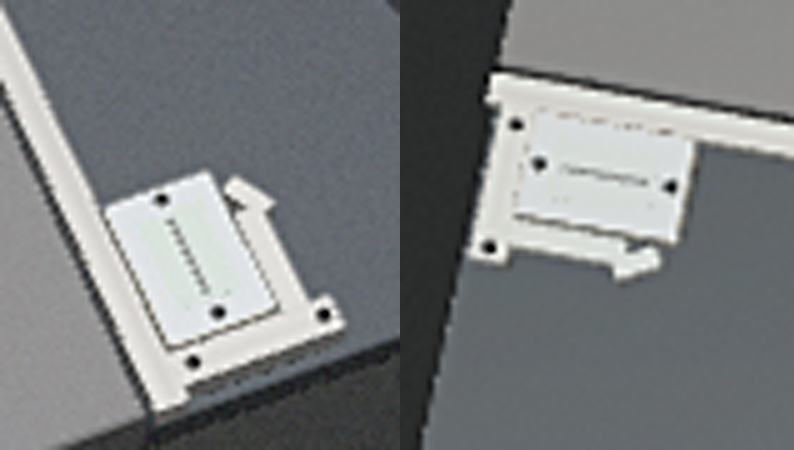

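View pics/c13_t.png

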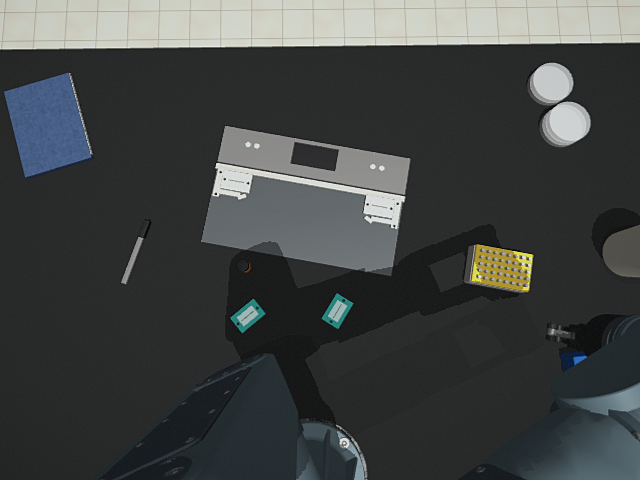

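```bash
python3 -c "
from h import *
C={'scene':uc('',[190,256],5,(270,260)),'top':uc('',[(540+671)/2-400,(163+187)/2],5.625,(200,150))}
for n,d in (('scene',(.5393,.0096,-.1975)),('top',(.537,.0079,-.1942))):
  P=lambda X,Y:proj(n,w(d,[[X,Y,.026]]))[0]
  r=least_squares(lambda v:P(*v)-C[n],[.05,.15]); print(n,r.x)
"
python3 - <<'E'
import cv2,numpy as np
a=cv2.imread('pics/c13_t.png')[180:240,350:410];b=cv2.imread('pics/top0.png')[180:240,350:410]
print(np.abs(a.astype(int)-b).mean())
E
```

```text
scene [0.05086264 0.15730009]
top [0.05244889 0.15757723]
0.655
```

```bash
python3 -c "
import cv2,numpy as np
k=lambda a:cv2.resize(a,(390,390),interpolation=cv2.INTER_CUBIC)
s=cv2.imread('pics/c13_s.png');t=cv2.imread('pics/c13_t.png')
cv2.imwrite('pics/sp.png',np.hstack([k(s[165:225,220:280]),k(t[180:240,350:410])]))"
```

```text
(no output)
```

View pics/sp.png

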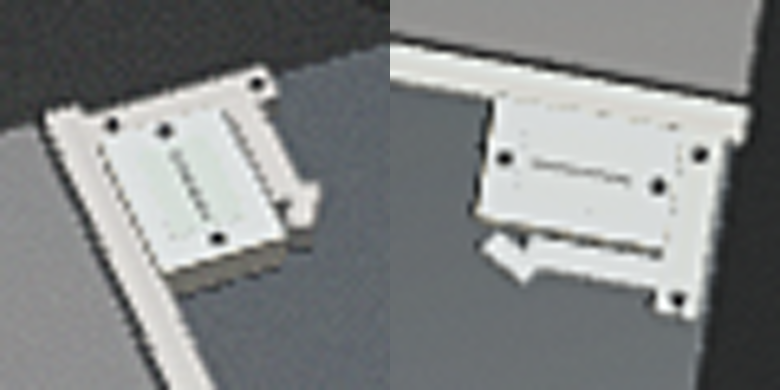

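```bash
python3 -c "
from h import *
C={'scene':uc('',[(165+218)/2,(131+238)/2],6.5,(220,165)),'top':uc('',[(505+657)/2-390,(158+187)/2],6.5,(350,180))}
for n,d in (('scene',(.5393,.0096,-.1975)),('top',(.537,.0079,-.1942))):
  P=lambda X,Y:proj(n,w(d,[[X,Y,.026]]))[0]
  r=least_squares(lambda v:P(*v)-C[n],[.05,-.15]); print(n,r.x)
"
```

```text
scene [ 0.05233141 -0.1584275 ]
top [ 0.05254081 -0.15790053]
```

```bash
python3 -c "
from bench import *
print(hand_in())"
```

```text
the job is handed in; nothing more can be done
None
```

The loose white carrier is home in the left pocket, over the round window, and the job is handed in at about 15 s of the 48 s. I get no verdict back, so this rests on my own checks.

- **Moves:** I pushed the carrier square against the rail with the closed fingertips until it stopped, at about 11 N. I then slid it along the rail into the pocket until it stopped against the end stop, at about 10 N. I backed off, raised the arm and moved clear; the last wrist force reading was about zero.
- **Position along the rail:** both cameras put the carrier's centre at deck y of about 157.4 mm, against 158 mm for fully home.
- **Position across the deck:** the readings disagree a little. The top view gives x of about 52.4 mm and the scene view about 50.9 mm, against 54 mm for home. The untouched spare carrier also reads about 52.4 mm in both views, so most of the difference looks like calibration bias. The pocket's 2.5 mm of play would allow a real offset of about 1 mm.
- **Everything else:** the spare's part of the top view is unchanged from the start. The vial, marker, tip box and turquoise look-alikes appear where they were.

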